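# Fit a sanding bobbin on the spindle sander and hold it home

## Task

Fit the middle-sized of the three sanding bobbins (the 50 mm one) to the bobbin sander: lower it over the spindle, turn it until its splined foot meshes with the driver at the bottom of the spindle, and slide it fully home. The spring collar underneath pushes it back up, so finish while still gripping the bobbin and pressing it all the way down, ready for a workmate to run the retaining nut on. Leave everything else on the bench where it is.

Things in the scene. Friction and masses are not known exactly. Their poses are not given: they have to be found in the camera images.
- bobbin50_center (a point): The bobbin to fit, loose, upright on its foot, any yaw: sanding drum, brown abrasive on black rubber, 50 mm in diameter, 90 mm high, with a steel hexagonal neck on top, 120 mm high over all, 0.26 to 0.42 kg, bore 14.8 mm right through. Point on its axis, half-way up, 60 mm above the foot. z is up; x, and every 60 deg from it, points squarely out of a flat of the neck and along a groove of the foot.
- bobbin50_neck (a point): Middle of that bobbin's bare steel hexagonal neck (30 mm across flats, 34.6 mm across corners, 30 mm high), on the axis, 105 mm above the foot and 15 mm above the top of the rubber; axes as above.
- bobbin50_foot (a point): Middle of that bobbin's foot, level with its lower rim. Inside, the lowest 18 mm is a splined socket open below: six straight grooves that fit over the driver's six lobes, and between them six ridges that begin 2 mm above the rim, their first 3 mm tapered. Axes as above.
- driver (a point): Middle of the top of the steel driver at the bottom of the sander's upright spindle, on the axis: a star of six lobes, 30 mm over the tips, lobes 6 mm wide (the top 4.5 mm tapering to 2.5 mm as a lead-in), core 22 mm; top 18 mm above the bench. z is up; x, and every 60 deg from it, points along a lobe. Meshes when the bobbin's x matches one of these within about 5 deg.
- spindle_tip (a point): Tip of the spindle, on its axis, 120 mm above the driver's top (138 mm above the bench). Plain round steel, 12.7 mm in diameter from the driver up, the last 8 mm tapering to 6 mm.
- throat (a point): Middle of the seat in the sander's throat, on the spindle axis, 2 mm above the bench. The sander is a grey 260 x 260 mm plate, 14 mm thick, fixed on the bench, throat 62 mm wide. Height of the bobbin's foot above the seat: 8 to 14 mm when its ridges stand or wedge on the lobes' ends, unmeshed; 6 mm when meshed and resting on the spring collar; 0 when fully home.
- spindle (a joint): Turning of the spindle with its driver (rad, anticlockwise from above positive), starts anywhere from -1.5 to 1.5; the motor's drag holds it where it is up to about 0.4 Nm.
- collar (a joint): Spring collar round the foot of the driver, a dark steel ring of 46 mm on which the bobbin's foot comes to rest: how far it is pressed down (m), 0 free to 0.006 at its stop, where the bobbin is fully home. The spring pushes up with about 5 N at 0 and 14 N at 0.006, and lifts the bobbin again if it is let go.
- bobbin75_center (a point): Thick bobbin, 75 mm in diameter, otherwise like the 50 mm one (120 mm high with a 30 mm hexagonal neck); leave it. Point on its axis, half-way up. The three bobbins stand on the robot's right, in any order.
- bobbin30_center (a point): Thin bobbin, 30 mm in diameter, 120 mm high with a 24 mm hexagonal neck; leave it. Point on its axis, half-way up.
- nut: Steel flanged retaining nut, 32 mm in diameter, 14 mm high, lying on the sander's plate; leave it. Origin: centre of its underside.
- spanner: Steel spanner 190 mm long, 8 mm high, lying on the bench; leave it. Origin: its middle, underside; x along its length.
- tape: Black tape measure lying on its side, about 75 mm across, 34 mm high; leave it. Origin: near its middle, underside.
- glue: White glue bottle, 58 mm in diameter, 172 mm high, upright; leave it. Origin: centre of its underside.
- rail: Curved pine workpiece, about 310 x 120 x 22 mm, lying flat to the left of the sander; leave it. Origin: middle of the curve, underside.

How it is judged (in metres and radians):
At the end, for the whole second after the job is handed in: The 50 mm bobbin is on the spindle, meshed (axes within 3 mm, upright within 0.06 rad), within 2 mm of its seat with the collar pressed down over 4 of its 6 mm, the fingers still holding it (over 4 N) through the last second; nothing else on the bench shifted over 20 mm (z of bobbin50_center in the frame of driver between 0.04 and 0.0462 m and horizontal distance between bobbin50_center and driver below 0.003 m and angle between bobbin50_center's own z axis and vertical below 0.06 rad and value of joint collar above 0.004 m and contact force between the fingers and bobbin50 above 4 N); the arm keeps its last pose, push and grip.
It fails at once if something else on the bench is shifted (distance of any of bobbin30_center, bobbin75_center, nut, spanner, tape, glue, rail from where it was at the start of the episode above 0.02 m).
It also fails if it takes over 48 s, if anything falls off the work surface, if the arm or the gripper's body presses on something with over 40 N, if the wrist force passes 120 N, or if a joint passes its speed limit or range.

## Robot

A 7-joint arm with a two-finger parallel gripper is mounted at the origin on the work surface. World frame = base frame: x ahead of the robot, y to its left, z up, the work surface at z = 0. Lengths are in m, angles in degrees, forces in N, time in s.
With the tool pointing down it reaches from about 0.425 to 0.875 m from the base axis. Payload 4.7 kg.
Tool frame: the origin (TCP) lies on the centre line of the jaws, within the pads' length; the fingertips stand 8 mm ahead of it and the grasp point (between the pads) lies 11 mm behind it; z points along the fingers, y is the direction in which the jaws open and shut (so a half turn about z gives the same grasp; the last joint's range is limited). The gripper opens to 87 mm and grips with 3 to 60 N. Pads are 19 mm wide; open, the fingers measure 117 mm over their backs; the gripper's body (75 mm by 190 mm) begins 51 mm behind the grasp point.
Start: joints at [-64.567, 18.392, -4.016, 83.108, 1.295, 78.541, -3.26], TCP at [0.271, 0.591, 0.231] pointing down, gripper open.
Joint ranges: [-163.93, 163.93], [-17.29, 119.83], [-79.2, 71.16], [3.27, 140.29], [-89.18, 269.18], [5.43, 117.66], [-154.24, 154.24]. Speed limits (degrees/s): [147.25, 147.25, 180, 180, 180, 180, 180].

## Interface

Orientations are given as [roll, pitch, yaw] about the fixed x, y, z axes, in that order (R = Rz(yaw) Ry(pitch) Rx(roll)).
In Python, from cell import status, vision, workorder gives the robot as it stands.
- The arm moves only by the tool step_arm, never from a script. Its argument "series" is a list of rows, each an object of numbers: "ax", "ay", "az": the turn, a rotation vector about the world's x, y, z in degrees; "x", "y", "z": the shift along the world's x, y, z in m; "claw": the opening in per cent of the stroke, from 0 (shut) to 100 (fully open). In form: [{"ax": .., "ay": .., "az": .., "x": .., "y": .., "z": .., "claw": ..}, ...]. A call has 1 to 12 rows; each row is the pose to reach, as a shift and turn from the pose commanded when the call began; what a row does not reach only later rows make up. A row lasts 1/10 s, in which the tool goes at most 50 mm and 8.59 degrees, less where a joint would pass 70% of its speed; a pose out of reach is approached as far as the arm can. A call with a gripper value outside its range is refused whole. The fingers move at their own pace and stop on an object; "squeeze" is the grip in N (left out, the last holds). Time passes only in rows, so rows that repeat a pose let the fingers close. It gives the time, the measured TCP pose, the force and the opening at its end, in the units of the state.
- status.get_obs(): the state, without advancing time (a new reading comes with each control period).
- vision.read_camera(name): name is "side" or "top"; returns the picture (384x512x3 uint8, red, green, blue); there is no depth.
- vision.camera_params(name): a dict with "fovy" (degrees; the focal length in pixels is half the picture's height over the tangent of half this angle, whatever the lens; pixels are square), "cx", "cy" (the principal point, pixels), "eye" and "orientation" of the camera in the world. Camera axes: x right, y down, z forward; pixel columns grow to the right and rows downward; lengths in m; the calibration is good to about 2 mm. A picture is of the moment at which its call begins. camera_params takes no time and is no camera call.
- workorder.sign_off(): hands the job in, once; it reports no verdict.
The state is a dict: "time_s": time; "qpos": joint angles; "joint_velocities": joint speeds; "effort": joint torques, N m; "tool_pos": TCP position; "tool_rot": TCP orientation; "force": force on the tool from outside, world axes, zero at the start; "wrist_torque": the same for the moment, N m; "grip_width": finger opening in m.
Only numpy, scipy, OpenCV 4.12 (cv2) and the standard library are available. Lean on these libraries where they do the work, as an engineer would, in place of code of your own. Each camera call takes 0.05 s, during which the arm holds its last target.

## Working session

There is one attempt and no reset: what is moved stays moved. The work goes in short steps, Python scripts to look and compute and a tool call to move; the robot and the scene stay as the last step left them, time stands still between calls to the robot, and variables do not carry over. Pictures are saved under pics/ and viewed, and the job is handed in when it is done.

Besides the shell and the picture viewer there is one more tool, called by a JSON object that holds its "method" and its "body", one argument or row to a line. step_arm: Moves the arm, as the interface text tells. Its arguments: {"type":"object","properties":{"series":{"type":"array"},"squeeze":{"type":"number"}},"required":["series"]}

```bash
ls; mkdir -p pics
python3 - <<'E'
from cell import status, vision
import cv2
o=status.get_obs()
for k in o: print(k,o[k])
for n in ("top","side"):
    im=vision.read_camera(n); cv2.imwrite(f"pics/{n}0.png",im[:,:,::-1]); print(n,vision.camera_params(n))
E
```

```text
pics
time_s 0.0
qpos [-64.56776411  18.4380604   -4.01708795  83.17278346   1.29444726
  78.54038383  -3.26179988]
joint_velocities [-0.01841445  0.00815963  0.0566097  -0.02770157  0.01203548 -0.04761127
 -0.08325248]
effort [ 2.07528051e-04 -4.91287744e+01 -4.04001307e-01 -3.12527490e+01
 -6.39008288e-02  4.37220780e-02  1.72703194e-04]
tool_pos [0.27064393 0.59040349 0.22949159]
tool_rot [-1.79893988e+02  4.61407672e-03  1.55377038e+02]
force [-0.65438949 -0.16933637 -0.24601218]
wrist_torque [ 0.05369123 -0.00770469 -0.01959728]
grip_width 0.08722607802061189
top {'fovy': 52.56849384939244, 'cx': 255.77818090684391, 'cy': 194.63341070657972, 'eye': array([0.44742442, 0.03656895, 1.50715566]), 'orientation': array([-1.76034445e+02, -7.20323921e-02, -9.16602174e+01])}
side {'fovy': 51.64912327547922, 'cx': 259.02749202355835, 'cy': 195.19564564044515, 'eye': array([ 0.31587625, -0.70035685,  1.01591998]), 'orientation': array([-140.32697126,   -1.01902935,  -16.68520645])}
```

View pics/top0.png

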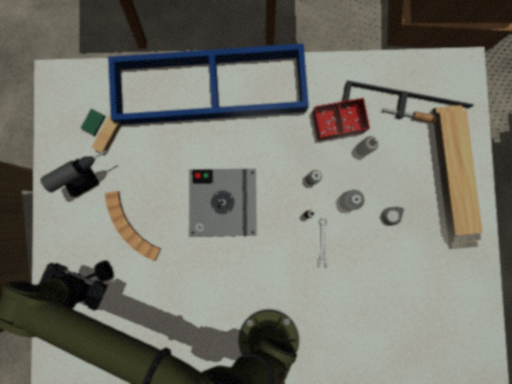

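View pics/side0.png

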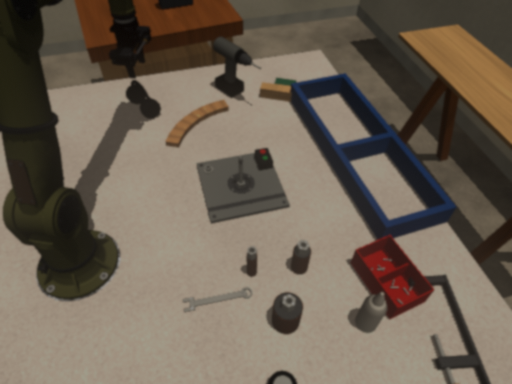

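The top view shows the sander at about (222,203), the bobbins at (313,178) for 50 mm, (350,200) for 75 mm and (307,215) for 30 mm. The side view agrees: 50 mm at (301,257), spindle at (239,172). Next I'll zoom in.

```bash
cat > h.py <<'E'
import numpy as np, cv2
from scipy.spatial.transform import Rotation as R
from cell import vision
def cam(n):
    p=vision.camera_params(n); f=192/np.tan(np.radians(p['fovy']/2))
    return p['eye'],R.from_euler('xyz',p['orientation'],degrees=True).as_matrix(),f,p['cx'],p['cy']
def ray(n,u,v):
    e,M,f,cx,cy=cam(n); d=M@np.array([(u-cx)/f,(v-cy)/f,1]); return e,d/np.linalg.norm(d)
def plane(n,u,v,z):
    e,d=ray(n,u,v); return e+d*(z-e[2])/d[2]
def proj(n,P):
    e,M,f,cx,cy=cam(n); c=M.T@(np.array(P)-e); return np.array([cx+f*c[0]/c[2],cy+f*c[1]/c[2]])
def two(a,b):
    e1,d1=ray('top',*a);e2,d2=ray('side',*b)
    t=np.linalg.lstsq(np.c_[d1,-d2],e2-e1,rcond=None)[0]
    p,q=e1+t[0]*d1,e2+t[1]*d2; return (p+q)/2,np.linalg.norm(p-q)
def crop(src,u0,v0,w,h,s,out):
    im=cv2.imread(src)[v0:v0+h,u0:u0+w]; cv2.imwrite(out,cv2.resize(im,None,fx=s,fy=s,interpolation=cv2.INTER_CUBIC))
E
python3 - <<'E'
from h import *
crop('pics/top0.png',180,160,85,85,7,'pics/t_s.png')
crop('pics/top0.png',290,160,40,40,12,'pics/t_b.png')
crop('pics/side0.png',190,140,100,80,7,'pics/s_s.png')
crop('pics/side0.png',280,230,45,45,12,'pics/s_b.png')
import cv2,numpy as np
a=[cv2.resize(cv2.imread(f'pics/{n}.png'),(400,300) if 0 else None,fx=.66,fy=.66) for n in('t_s','t_b')]
E
```

```text
(no output)
```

View pics/t_s.png

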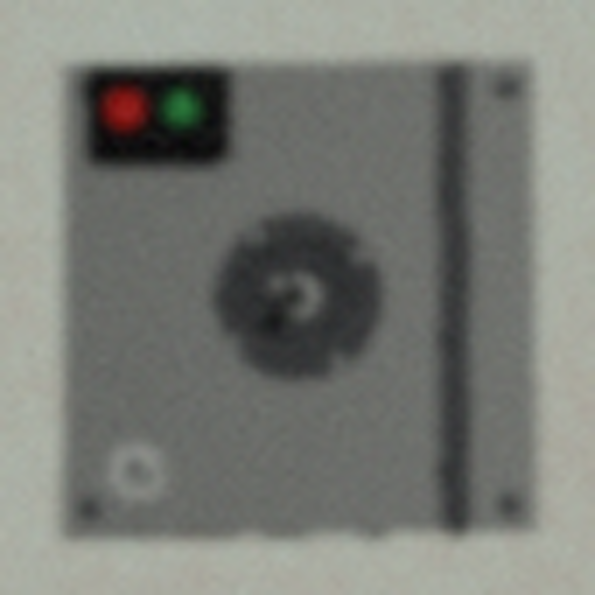

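View pics/t_b.png

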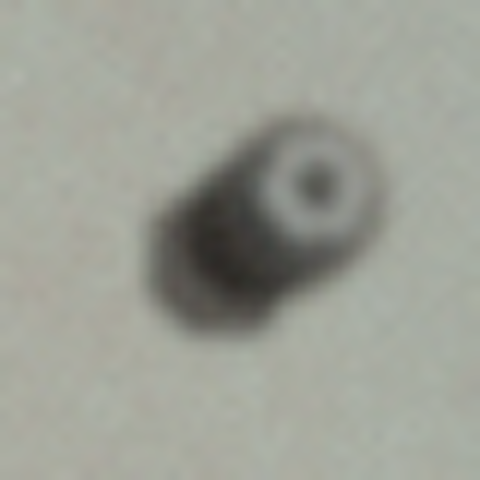

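View pics/s_s.png

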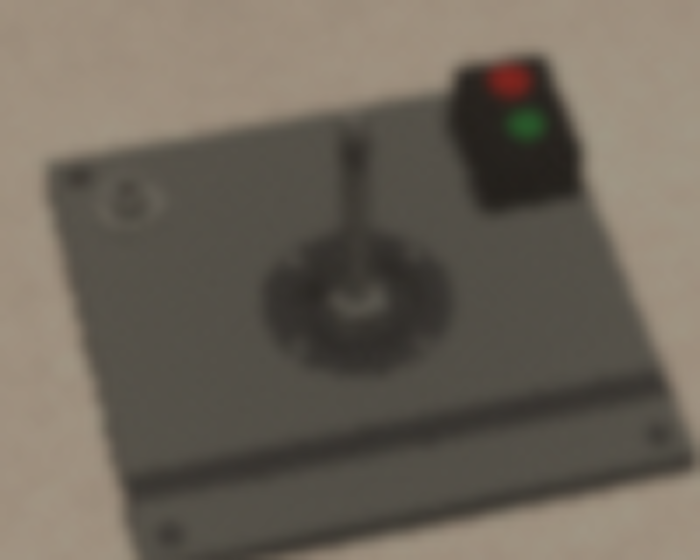

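View pics/s_b.png

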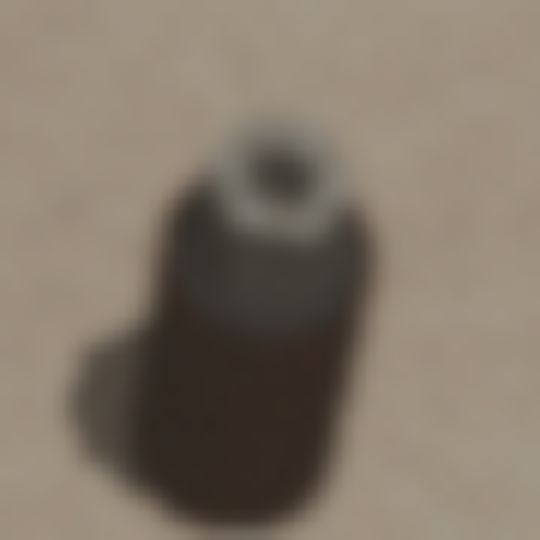

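The top crop shows the plate and throat ring concentric at about (222.6,202.4), and the 50 mm bobbin's bore at about (316.3,175.3). In the side crop, the spindle tip is near (240.5,158) and the bobbin bore near (303.5,244). Now to measure.

Run:
```python
from h import *
T=cv2.imread('pics/top0.png');S=cv2.imread('pics/side0.png')
# plate corners in top via contrast
def near(im,lo,hi,box):
    u0,v0,u1,v1=box; g=cv2.GaussianBlur(cv2.cvtColor(im,cv2.COLOR_BGR2GRAY),(3,3),0)[v0:v1,u0:u1]
    m=cv2.inRange(g,lo,hi); n,l,st,c=cv2.connectedComponentsWithStats(m)
    return sorted([(st[i,4],tuple(np.round(c[i]+[u0,v0],2)),tuple(st[i,:4]+[u0,v0,0,0])) for i in range(1,n)],reverse=True)[:3]
g=cv2.cvtColor(T,cv2.COLOR_BGR2GRAY)[160:245,180:265]
m=cv2.inRange(cv2.GaussianBlur(g,(3,3),0),0,135)
c=max(cv2.findContours(m,0,1)[0],key=cv2.contourArea)
r=cv2.minAreaRect(c);print('plate top',r)
pc=np.array(r[0])+[180,160]; print('plate centre z.014',plane('top',*pc,.014), [plane('top',*(p+[180,160]),.014)[:2].round(4).tolist() for p in cv2.boxPoints(r)])
print('disc top',near(T,0,78,(205,185,240,220)))
print('disc side',near(S,0,68,(222,165,262,200)))
for z in (0.002,.014): print(z,plane('top',222.6,202.3,z), plane('side',190+358/7,140+302/7,z))
for z in (0.002,.018,.138):
  P=plane('top',222.6,202.3,.014);P[2]=z;print(z,'top',(proj('top',P)-[180,160])*7,'side',(proj('side',P)-[190,140])*7)
b=((290+318/12,160+187/12),(280+284/12,230+173/12))
print('bobbin',two(*b),plane('top',*b[0],.12),plane('side',*b[1],.12))
print('T30',plane('top',308.5,214,.12),'T75',plane('top',355,199,.12))
# bright neck
print(near(T,125,255,(308,168,322,182)),near(S,105,255,(296,238,312,252)))
```

```text
plate top ((42.5, 42.0), (68.0, 67.0), 90.0)
plate centre z.014 [0.52615386 0.16040601 0.014     ] [[0.6615, 0.2869], [0.654, 0.0278], [0.3924, 0.0354], [0.3998, 0.2913]]
disc top [(np.int32(394), (np.float64(222.0), np.float64(202.0)), (np.int64(211), np.int64(191), np.int64(23), np.int64(23)))]
disc side [(np.int32(470), (np.float64(240.63), np.float64(181.87)), (np.int64(227), np.int64(165), np.int64(28), np.int64(29))), (np.int32(32), (np.float64(258.78), np.float64(167.28)), (np.int64(256), np.int64(165), np.int64(6), np.int64(6))), (np.int32(26), (np.float64(256.38), np.float64(198.35)), (np.int64(249), np.int64(197), np.int64(13), np.int64(3)))]
0.002 [0.52561181 0.16104075 0.002     ] [0.53137573 0.16781355 0.002     ]
0.014 [0.52498845 0.16004839 0.014     ] [0.52882524 0.15753853 0.014     ]
0.002 top [300.01827048 297.17259285] side [349.41009316 316.27924233]
0.018 top [297.58741945 295.73864039] side [348.7665783  294.33510805]
0.138 top [277.55163817 283.91958706] side [343.53267458 115.856734  ]
bobbin (array([ 0.60786668, -0.18849186,  0.12007029]), np.float64(0.0044650721210475605)) [ 0.60571821 -0.18782855  0.12      ] [ 0.61011951 -0.18887596  0.12      ]
T30 [ 0.4688854  -0.15383517  0.12      ] T75 [ 0.51760628 -0.32209347  0.12      ]
[(np.int32(121), (np.float64(315.95), np.float64(172.76)), (np.int64(308), np.int64(168), np.int64(14), np.int64(14)))] [(np.int32(121), (np.float64(304.5), np.float64(241.93)), (np.int64(296), np.int64(238), np.int64(16), np.int64(14)))]
```

Run:
```python
from h import *
def z(u0,v0,s,x,y): return (u0+(x+.5)/s-.5, v0+(y+.5)/s-.5)
b=(z(290,160,12,318,187),z(280,230,12,284,173))
print('bobbin',b,two(*b),plane('top',*b[0],.12),plane('side',*b[1],.12))
d=(z(180,160,7,298,296),z(190,140,7,358,303))
for h in(.002,.014): print(h,plane('top',*d[0],h),plane('side',*d[1],h))
tp=z(190,140,7,355,120); print('tip side',plane('side',*tp,.138))
for P in ([.526,.161],[.528,.159],[.527,.162]): print(P,'tip in top crop',(proj('top',P+[.138])-[180,160]+.5)*7-.5,'side crop',(proj('side',P+[.138])-[190,140]+.5)*7-.5)
crop('pics/top0.png',206,186,34,34,17,'pics/t_s2.png')
crop('pics/side0.png',220,150,42,48,12,'pics/s_s2.png')
print(plane('top',*z(180,160,7,285,295),.138))
```

```text
bobbin ((316.0416666666667, 175.125), (303.2083333333333, 243.95833333333334)) (array([ 0.60854098, -0.18666551,  0.11944918]), np.float64(0.0021885751917590456)) [ 0.60741942 -0.18624932  0.12      ] [ 0.60945421 -0.18718544  0.12      ]
0.002 [0.52738072 0.16277191 0.002     ] [0.53030898 0.16946243 0.002     ]
0.014 [0.52674326 0.16176574 0.014     ] [0.52777111 0.1591679  0.014     ]
tip side [0.52843804 0.15833285 0.138     ]
[0.526, 0.161] tip in top crop [278.61761553 284.96969694] side crop [348.17779835 116.97226404]
[0.528, 0.159] tip in top crop [282.49744773 280.8926767 ] side crop [353.66465094 119.16859516]
[0.527, 0.162] tip in top crop [276.58825764 283.04565219] side crop [349.76800573 115.02139139]
[0.52084952 0.15790107 0.138     ]
```

View pics/t_s2.png

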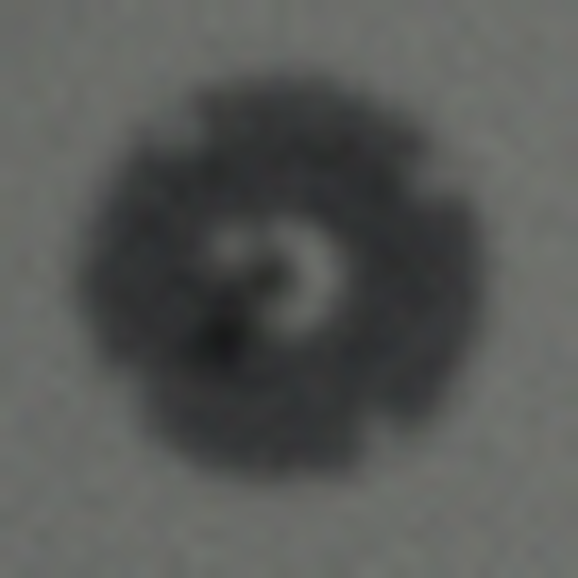

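View pics/s_s2.png

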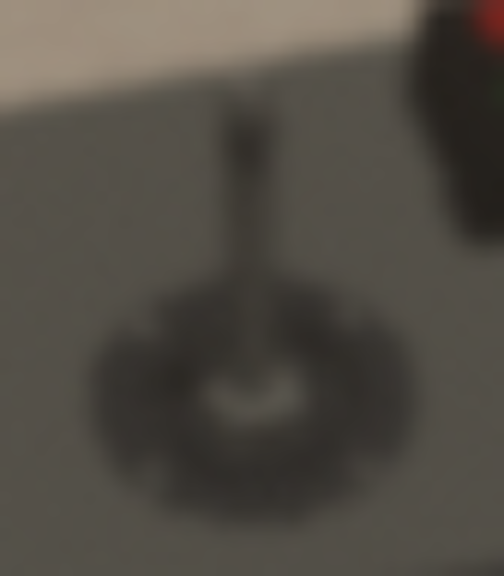

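Averaging several frames should let me read the neck's hex yaw and the driver yaw.

Run:
```python
from h import *
for n in('top','side'):
    a=np.mean([vision.read_camera(n).astype(float) for _ in range(10)],0); np.save(f'pics/{n}.npy',a)
A={n:cv2.cvtColor(np.load(f'pics/{n}.npy').astype(np.float32),cv2.COLOR_RGB2GRAY) for n in('top','side')}
# rectify plane z at P into world-aligned patch (x up? cols=+x, rows=-y), 0.25mm/px
def rect(n,P,z,h,N=600):
    s=2*h/N
    src=np.float32([[0,0],[N-1,0],[N-1,N-1],[0,N-1]])
    w=[(P[0]-h,P[1]+h),(P[0]+h,P[1]+h),(P[0]+h,P[1]-h),(P[0]-h,P[1]-h)]
    dst=np.float32([proj(n,[x,y,z]) for x,y in w])
    H=cv2.getPerspectiveTransform(dst,src)
    return cv2.warpPerspective(A[n],H,(N,N),flags=cv2.INTER_CUBIC)
def save(ims,o):
    ims=[cv2.normalize(i,None,0,255,cv2.NORM_MINMAX) for i in ims]
    cv2.imwrite(o,cv2.resize(np.hstack(ims),(800,400)).astype(np.uint8))
bt=rect('top',(.6074,-.1862),.12,.026); bs=rect('side',(.6095,-.1872),.12,.026); save([bt,bs],'pics/neck.png')
dt=rect('top',(.5268,.1618),.018,.026); ds=rect('side',(.528,.159),.018,.026); save([dt,ds],'pics/drv.png')
def four(im,r0,r1,nm,h=.026):
    N=im.shape[0]; p=cv2.warpPolar(im,(N//2,720),((N-1)/2,(N-1)/2),N/2,cv2.INTER_LINEAR)
    for r in np.arange(r0,r1,.001):
        q=p[:,int(r/h*N/2)]; c=[np.mean(q*np.exp(1j*k*np.linspace(0,2*np.pi,720,endpoint=False))) for k in range(1,9)]
        # image angle cw-> world angle = -img ; exp(+i k img)= exp(-ik world)
        print(nm,round(r*1e3),'peak world deg mod60 %.1f'%((np.degrees(np.angle(c[5]))/6)%60), 'amps',np.abs(c).round(1))
four(bt,.013,.019,'bt');four(bs,.013,.019,'bs');four(dt,.010,.016,'dt');four(ds,.010,.016,'ds')
```

```text
bt 13 peak world deg mod60 25.1 amps [2.5 0.6 0.5 0.5 0.4 0.9 0.3 0.2]
bt 14 peak world deg mod60 24.7 amps [3.7 0.6 0.6 0.6 0.4 1.2 0.4 0. ]
bt 15 peak world deg mod60 24.2 amps [5.6 0.7 0.6 0.7 0.2 1.4 0.4 0.1]
bt 16 peak world deg mod60 23.6 amps [7.7 0.7 0.5 0.6 0.2 1.5 0.3 0.1]
bt 17 peak world deg mod60 23.2 amps [10.3  0.7  0.4  0.4  0.3  1.5  0.4  0.1]
bt 18 peak world deg mod60 22.9 amps [13.   0.7  0.4  0.3  0.3  1.4  0.4  0.2]
bs 13 peak world deg mod60 26.6 amps [6.1 1.3 1.3 0.8 1.1 1.3 0.4 0.1]
bs 14 peak world deg mod60 27.1 amps [8.  1.2 2.2 1.  1.4 1.5 0.5 0.1]
bs 15 peak world deg mod60 27.8 amps [10.5  1.3  3.3  1.4  1.6  1.8  0.7  0.2]
bs 16 peak world deg mod60 28.1 amps [13.3  1.8  4.3  2.   1.8  2.1  0.9  0.2]
bs 17 peak world deg mod60 28.4 amps [16.4  2.6  5.   2.8  1.7  2.4  1.2  0.2]
bs 18 peak world deg mod60 28.7 amps [19.   3.7  5.4  3.5  1.2  2.6  1.5  0.2]
dt 10 peak world deg mod60 5.7 amps [12.5  3.6  3.2  1.3  0.9  0.5  0.1  0.1]
dt 11 peak world deg mod60 6.2 amps [11.3  4.2  3.5  1.5  1.1  0.6  0.1  0.1]
dt 12 peak world deg mod60 6.0 amps [9.6 4.8 3.8 1.5 1.1 0.7 0.2 0.1]
dt 13 peak world deg mod60 7.0 amps [8.1 5.2 3.8 1.6 1.3 0.8 0.4 0. ]
dt 14 peak world deg mod60 8.0 amps [6.6 5.4 3.8 1.6 1.3 0.9 0.5 0. ]
dt 15 peak world deg mod60 8.3 amps [5.2 5.4 3.8 1.6 1.1 1.  0.5 0.2]
ds 10 peak world deg mod60 31.2 amps [4.9 2.6 0.2 0.5 0.3 0.1 0.  0. ]
ds 11 peak world deg mod60 35.3 amps [4.4 2.4 0.3 0.5 0.4 0.1 0.1 0. ]
ds 12 peak world deg mod60 37.4 amps [3.7 2.  0.4 0.5 0.5 0.1 0.2 0.1]
ds 13 peak world deg mod60 38.0 amps [3.1 1.6 0.5 0.4 0.4 0.1 0.2 0.1]
ds 14 peak world deg mod60 40.7 amps [2.5 1.1 0.7 0.4 0.5 0.1 0.3 0.1]
ds 15 peak world deg mod60 48.6 amps [2.  0.8 0.8 0.3 0.5 0.1 0.3 0. ]
```

View pics/neck.png

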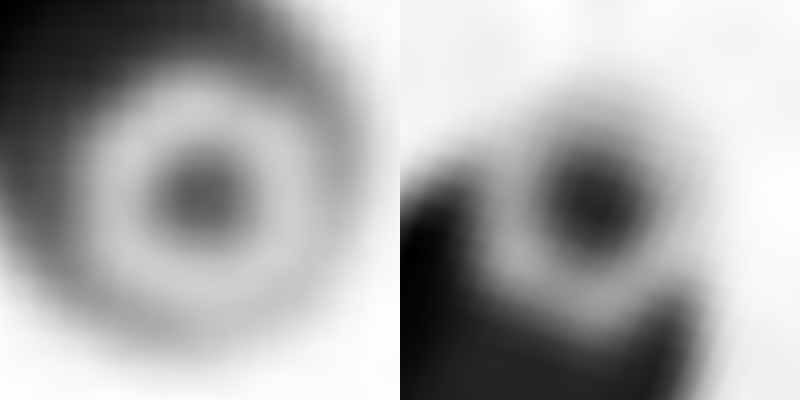

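View pics/drv.png

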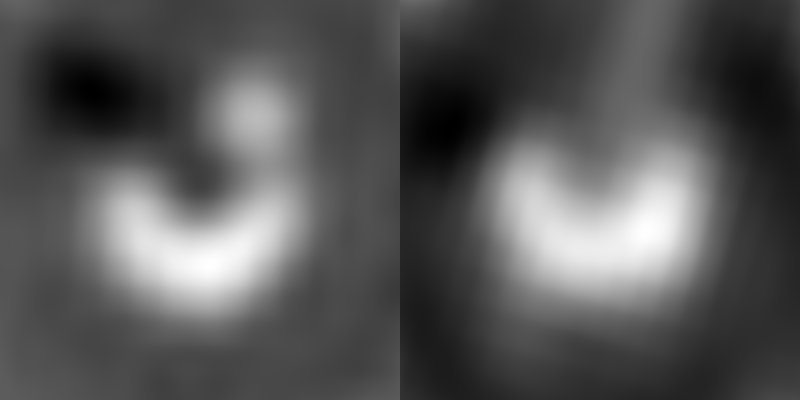

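Both views put the neck corners at about 24–28° (mod 60), so the flat normals sit at about −3°. The bobbin axis is at (0.6085, −0.187) and the spindle at (0.5275, 0.160), with the tip highlight confirming the latter. First move is to just above the bobbin, with the jaws opening along −3°.

{"method": "step_arm", "body": {
  "series": [
    {"x": 0.338,"y": -0.777,"z": 0.02,"az": -68.4,"claw": 100},
    {"x": 0.338,"y": -0.777,"z": 0.02,"az": -68.4,"claw": 100},
    {"x": 0.338,"y": -0.777,"z": 0.02,"az": -68.4,"claw": 100},
    {"x": 0.338,"y": -0.777,"z": 0.02,"az": -68.4,"claw": 100},
    {"x": 0.338,"y": -0.777,"z": 0.02,"az": -68.4,"claw": 100},
    {"x": 0.338,"y": -0.777,"z": 0.02,"az": -68.4,"claw": 100},
    {"x": 0.338,"y": -0.777,"z": 0.02,"az": -68.4,"claw": 100},
    {"x": 0.338,"y": -0.777,"z": 0.02,"az": -68.4,"claw": 100},
    {"x": 0.338,"y": -0.777,"z": 0.02,"az": -68.4,"claw": 100},
    {"x": 0.338,"y": -0.777,"z": 0.02,"az": -68.4,"claw": 100},
    {"x": 0.338,"y": -0.777,"z": 0.02,"az": -68.4,"claw": 100},
    {"x": 0.338,"y": -0.777,"z": 0.02,"az": -68.4,"claw": 100}
  ]
}}

```text
invalid input
```

{"method": "step_arm", "body": {
  "series": [
    {"ax": 0,"ay": 0,"az": -68.4,"x": 0.338,"y": -0.777,"z": 0.02,"claw": 100},
    {"ax": 0,"ay": 0,"az": -68.4,"x": 0.338,"y": -0.777,"z": 0.02,"claw": 100},
    {"ax": 0,"ay": 0,"az": -68.4,"x": 0.338,"y": -0.777,"z": 0.02,"claw": 100},
    {"ax": 0,"ay": 0,"az": -68.4,"x": 0.338,"y": -0.777,"z": 0.02,"claw": 100},
    {"ax": 0,"ay": 0,"az": -68.4,"x": 0.338,"y": -0.777,"z": 0.02,"claw": 100},
    {"ax": 0,"ay": 0,"az": -68.4,"x": 0.338,"y": -0.777,"z": 0.02,"claw": 100},
    {"ax": 0,"ay": 0,"az": -68.4,"x": 0.338,"y": -0.777,"z": 0.02,"claw": 100},
    {"ax": 0,"ay": 0,"az": -68.4,"x": 0.338,"y": -0.777,"z": 0.02,"claw": 100},
    {"ax": 0,"ay": 0,"az": -68.4,"x": 0.338,"y": -0.777,"z": 0.02,"claw": 100},
    {"ax": 0,"ay": 0,"az": -68.4,"x": 0.338,"y": -0.777,"z": 0.02,"claw": 100},
    {"ax": 0,"ay": 0,"az": -68.4,"x": 0.338,"y": -0.777,"z": 0.02,"claw": 100},
    {"ax": 0,"ay": 0,"az": -68.4,"x": 0.338,"y": -0.777,"z": 0.02,"claw": 100}
  ],
  "squeeze": 20
}}

```text
time_s: 2.3
tool_pos: [0.5107, 0.0389, 0.2453]
tool_rot: [179.9, -0.0, 87.0]
force: [0.5, 0.3, 0.5]
grip_width: 0.0871
```

{"method": "step_arm", "body": {
  "series": [
    {"ax": 0,"ay": 0,"az": 0,"x": 0.098,"y": -0.226,"z": 0,"claw": 100},
    {"ax": 0,"ay": 0,"az": 0,"x": 0.098,"y": -0.226,"z": 0,"claw": 100},
    {"ax": 0,"ay": 0,"az": 0,"x": 0.098,"y": -0.226,"z": 0,"claw": 100},
    {"ax": 0,"ay": 0,"az": 0,"x": 0.098,"y": -0.226,"z": 0,"claw": 100},
    {"ax": 0,"ay": 0,"az": 0,"x": 0.098,"y": -0.226,"z": 0,"claw": 100},
    {"ax": 0,"ay": 0,"az": 0,"x": 0.098,"y": -0.226,"z": 0,"claw": 100},
    {"ax": 0,"ay": 0,"az": 0,"x": 0.098,"y": -0.226,"z": 0,"claw": 100}
  ]
}}

```text
time_s: 3.0
tool_pos: [0.6078, -0.1864, 0.2442]
tool_rot: [-179.9, 0.0, 86.8]
force: [0.7, 0.2, -0.1]
grip_width: 0.0868
```

Run:
```python
from h import *
from cell import status
import time
for n in('top','side'):
    im=vision.read_camera(n); cv2.imwrite(f'pics/{n}1.png',im[:,:,::-1])
o=status.get_obs(); print(o['time_s'],o['tool_pos'],o['tool_rot'],o['force'],np.round(o['qpos'],1))
crop('pics/side1.png',230,180,150,120,5,'pics/s1.png')
```

```text
3.1 [ 0.60822289 -0.18342148  0.24460019] [-1.79990067e+02 -7.85005064e-02  8.70779301e+01] [ 0.01911648  0.52529632 -0.06446147] [-15.8  18.6  38.5  85.5 -11.7  80.   20.4]
```

View pics/s1.png

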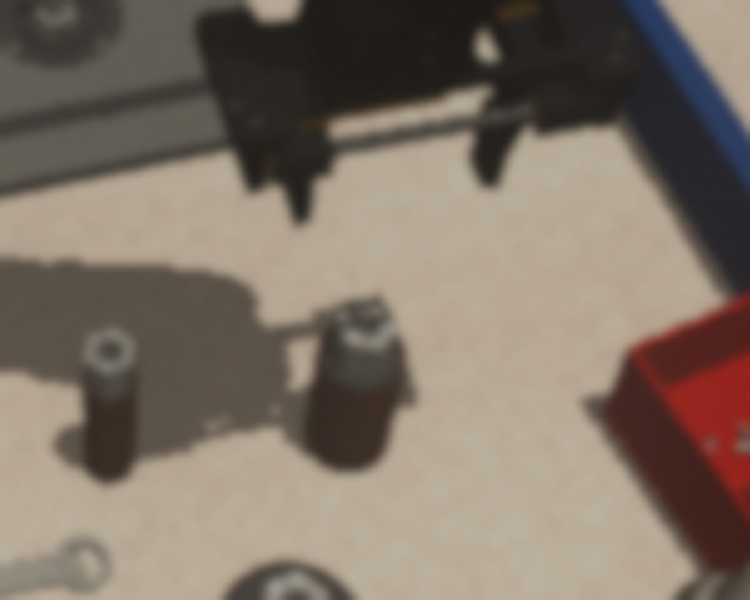

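The side view shows the open gripper above the 50 mm bobbin, clear of its neighbours. Descending now.

{"method": "step_arm", "body": {
  "series": [
    {"ax": 0,"ay": 0,"az": 0,"x": 0.0005,"y": -0.0035,"z": -0.04,"claw": 100},
    {"ax": 0,"ay": 0,"az": 0,"x": 0.0005,"y": -0.0035,"z": -0.08,"claw": 100},
    {"ax": 0,"ay": 0,"az": 0,"x": 0.0005,"y": -0.0035,"z": -0.11,"claw": 100},
    {"ax": 0,"ay": 0,"az": 0,"x": 0.0005,"y": -0.0035,"z": -0.13,"claw": 100},
    {"ax": 0,"ay": 0,"az": 0,"x": 0.0005,"y": -0.0035,"z": -0.14,"claw": 100},
    {"ax": 0,"ay": 0,"az": 0,"x": 0.0005,"y": -0.0035,"z": -0.14,"claw": 100},
    {"ax": 0,"ay": 0,"az": 0,"x": 0.0005,"y": -0.0035,"z": -0.14,"claw": 100}
  ]
}}

```text
time_s: 3.8
tool_pos: [0.6095, -0.1879, 0.1061]
tool_rot: [179.9, -0.0, 87.1]
force: [0.4, 0.4, -0.2]
grip_width: 0.087
```

Run:
```python
from h import *
from cell import status
im=vision.read_camera('side'); cv2.imwrite(f'pics/side2.png',im[:,:,::-1])
o=status.get_obs(); print(o['time_s'],o['tool_pos'],o['tool_rot'],o['force'])
crop('pics/side2.png',250,180,120,100,6,'pics/s2.png')
```

```text
3.85 [ 0.6097542  -0.1883465   0.10646168] [1.79839969e+02 3.19834976e-03 8.70271780e+01] [-0.13089561 -0.84141698  1.15024848]
```

View pics/s2.png

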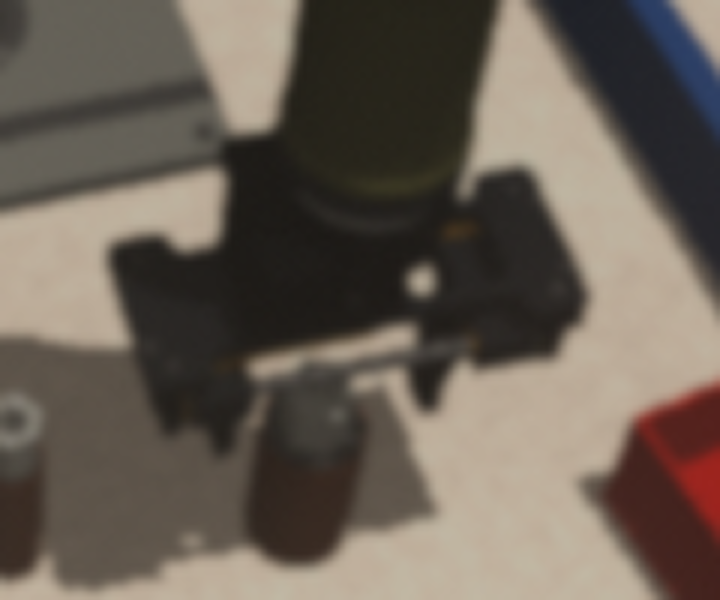

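Run:
```python
from h import *
print(plane('side',287-.4,255-.4,.098),plane('side',321.5-.4,248-.4,.098), (proj('side',[.6085,-.187,.12])-[250,180]+.5)*6, (proj('side',[.6097,-.1883,.0985])-[250,180]+.5)*6)
```

```text
[ 0.56185513 -0.19379404  0.098     ] [ 0.659378   -0.19900142  0.098     ] [320.09453197 386.91265751] [318.70760936 414.52362259]
```

Consistent with the measured poses. Lowering the last 6 mm and closing gently.

{"method": "step_arm", "body": {
  "series": [
    {"ax": 0,"ay": 0,"az": 0,"x": -0.001,"y": 0.001,"z": -0.006,"claw": 100},
    {"ax": 0,"ay": 0,"az": 0,"x": -0.001,"y": 0.001,"z": -0.006,"claw": 60},
    {"ax": 0,"ay": 0,"az": 0,"x": -0.001,"y": 0.001,"z": -0.006,"claw": 40},
    {"ax": 0,"ay": 0,"az": 0,"x": -0.001,"y": 0.001,"z": -0.006,"claw": 20},
    {"ax": 0,"ay": 0,"az": 0,"x": -0.001,"y": 0.001,"z": -0.006,"claw": 0},
    {"ax": 0,"ay": 0,"az": 0,"x": -0.001,"y": 0.001,"z": -0.006,"claw": 0},
    {"ax": 0,"ay": 0,"az": 0,"x": -0.001,"y": 0.001,"z": -0.006,"claw": 0},
    {"ax": 0,"ay": 0,"az": 0,"x": -0.001,"y": 0.001,"z": -0.006,"claw": 0}
  ],
  "squeeze": 10
}}

```text
time_s: 4.65
tool_pos: [0.6076, -0.1877, 0.0987]
tool_rot: [180.0, 0.0, 87.0]
force: [-0.1, 0.1, 0.9]
grip_width: 0.0393
```

{"method": "step_arm", "body": {
  "series": [
    {"ax": 0,"ay": 0,"az": 0,"x": 0,"y": 0,"z": 0,"claw": 0},
    {"ax": 0,"ay": 0,"az": 0,"x": 0,"y": 0,"z": 0,"claw": 0},
    {"ax": 0,"ay": 0,"az": 0,"x": 0,"y": 0,"z": 0,"claw": 0},
    {"ax": 0,"ay": 0,"az": 0,"x": 0,"y": 0,"z": 0,"claw": 0}
  ]
}}

```text
time_s: 5.05
tool_pos: [0.6077, -0.1877, 0.0987]
tool_rot: [180.0, 0.0, 87.0]
force: [1.1, -0.6, -0.4]
grip_width: 0.0308
```

The width is about 30 mm, so the jaws are across the flats. Firming the grip and lifting.

{"method": "step_arm", "body": {
  "series": [
    {"ax": 0,"ay": 0,"az": 0,"x": 0,"y": 0,"z": 0,"claw": 0},
    {"ax": 0,"ay": 0,"az": 0,"x": 0,"y": 0,"z": 0,"claw": 0},
    {"ax": 0,"ay": 0,"az": 0,"x": 0,"y": 0,"z": 0,"claw": 0},
    {"ax": 0,"ay": 0,"az": 0,"x": 0,"y": 0,"z": 0.02,"claw": 0},
    {"ax": 0,"ay": 0,"az": 0,"x": 0,"y": 0,"z": 0.06,"claw": 0},
    {"ax": 0,"ay": 0,"az": 0,"x": 0,"y": 0,"z": 0.1,"claw": 0},
    {"ax": 0,"ay": 0,"az": 0,"x": 0,"y": 0,"z": 0.14,"claw": 0},
    {"ax": 0,"ay": 0,"az": 0,"x": 0,"y": 0,"z": 0.16,"claw": 0},
    {"ax": 0,"ay": 0,"az": 0,"x": 0,"y": 0,"z": 0.17,"claw": 0},
    {"ax": 0,"ay": 0,"az": 0,"x": 0,"y": 0,"z": 0.17,"claw": 0}
  ],
  "squeeze": 45
}}

```text
time_s: 6.05
tool_pos: [0.6078, -0.1876, 0.2691]
tool_rot: [180.0, -0.0, 87.0]
force: [0.2, -0.0, -4.4]
grip_width: 0.0299
```

Run:
```python
from h import *
from cell import status
for n in('top','side'):
    im=vision.read_camera(n); cv2.imwrite(f'pics/{n}3.png',im[:,:,::-1])
o=status.get_obs(); print(o['time_s'],o['tool_pos'],o['tool_rot'],o['force'],o['grip_width'])
u,v=proj('side',o['tool_pos']);print(u,v)
crop('pics/side3.png',int(u)-60,int(v)-50,120,100,6,'pics/s3.png')
```

```text
6.15 [ 0.60681597 -0.18720809  0.26675999] [-1.79827420e+02 -3.07017168e-02  8.69798309e+01] [ 0.47146439  0.44210139 -3.2931615 ] 0.030651935218511363
308.54860589138326 210.74151167445794
```

View pics/s3.png

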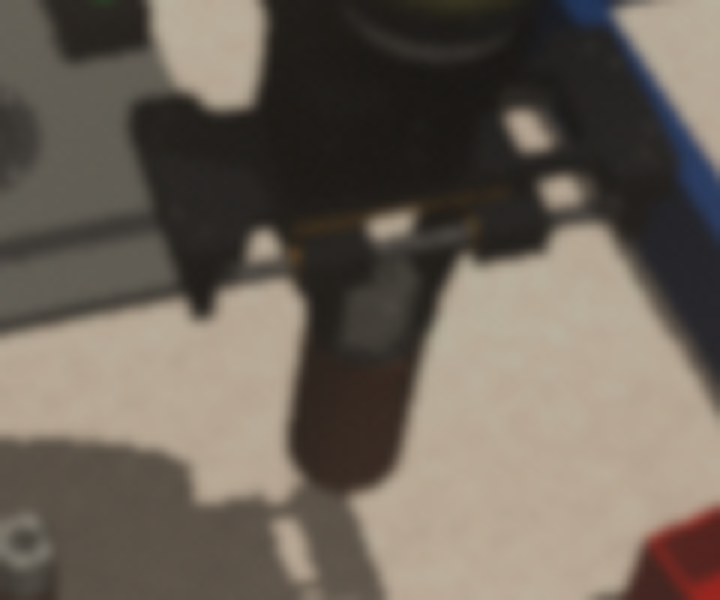

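The bobbin is upright in the jaws, and the wrist force of about −3.8 N matches its weight. Carrying it over the spindle.

{"method": "step_arm", "body": {
  "series": [
    {"ax": 0,"ay": 0,"az": 0,"x": -0.007,"y": 0.03,"z": 0,"claw": 0},
    {"ax": 0,"ay": 0,"az": 0,"x": -0.018,"y": 0.078,"z": 0,"claw": 0},
    {"ax": 0,"ay": 0,"az": 0,"x": -0.029,"y": 0.126,"z": 0,"claw": 0},
    {"ax": 0,"ay": 0,"az": 0,"x": -0.04,"y": 0.174,"z": 0,"claw": 0},
    {"ax": 0,"ay": 0,"az": 0,"x": -0.051,"y": 0.222,"z": 0,"claw": 0},
    {"ax": 0,"ay": 0,"az": 0,"x": -0.062,"y": 0.27,"z": 0,"claw": 0},
    {"ax": 0,"ay": 0,"az": 0,"x": -0.072,"y": 0.312,"z": 0,"claw": 0},
    {"ax": 0,"ay": 0,"az": 0,"x": -0.079,"y": 0.337,"z": 0,"claw": 0},
    {"ax": 0,"ay": 0,"az": 0,"x": -0.081,"y": 0.347,"z": 0,"claw": 0},
    {"ax": 0,"ay": 0,"az": 0,"x": -0.081,"y": 0.347,"z": 0,"claw": 0},
    {"ax": 0,"ay": 0,"az": 0,"x": -0.081,"y": 0.347,"z": 0,"claw": 0}
  ]
}}

```text
time_s: 7.25
tool_pos: [0.5269, 0.1571, 0.2679]
tool_rot: [-180.0, 0.1, 86.8]
force: [0.4, -0.8, -3.6]
grip_width: 0.0301
```

Run:
```python
from h import *
from cell import status
for n in('top','side'):
    im=vision.read_camera(n); cv2.imwrite(f'pics/{n}4.png',im[:,:,::-1])
o=status.get_obs(); print(o['time_s'],o['tool_pos'],o['tool_rot'],o['force'],o['grip_width'])
crop('pics/side4.png',190,90,100,120,5,'pics/s4.png')
P=[.5275,.160]
for z in (.138,.168,.258): print(z,(proj('side',P+[z])-[190,90]+.5)*5)
```

```text
7.35 [0.52725687 0.15670717 0.2684324 ] [-1.79995807e+02  7.23748940e-02  8.67563707e+01] [ 0.59413289 -0.1165088  -3.79063779] 0.03015759677658044
0.138 [251.78827313 334.54017824]
0.168 [250.83948304 299.64418044]
0.258 [247.76405891 186.53170634]
```

View pics/s4.png

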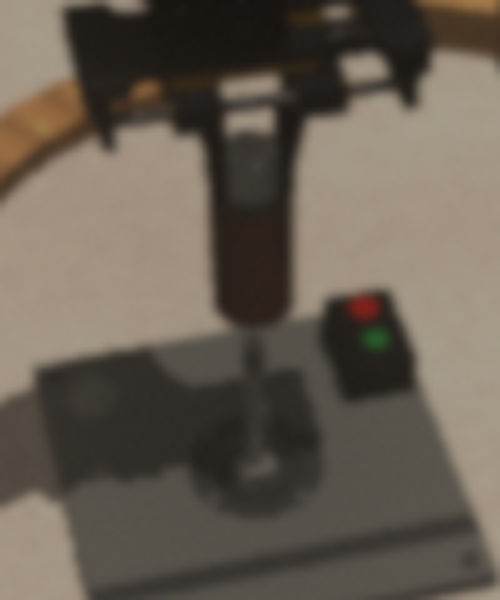

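```bash
python3 - <<'E'
from h import *
a=np.linspace(0,2*np.pi,361)
im=cv2.imread('pics/side4.png').astype(int)
# brown mask of drum
r=im[:,:,2]-im[:,:,0]; g=im.sum(2)/3
m=((r>8)&(g<75)).astype(np.uint8)
n,l,st,c=cv2.connectedComponentsWithStats(m)
for i in range(1,n):
    if st[i,4]>100: print(st[i],c[i])
for cy in (.155,.157,.159):
  for z0 in(.1677,.1697):
    ring=np.array([proj('side',[.5272+.025*np.cos(t),cy+.025*np.sin(t),z0]) for t in a])
    print(cy,z0,'bottom v',ring[:,1].max().round(2),'u',ring[:,0].min().round(2),ring[:,0].max().round(2))
E
python3 - <<'E'
import cv2
im=cv2.imread('pics/side4.png').astype(int)
for v in range(145,162): print(v,im[v,236:246].mean(0).round().astype(int), end=';')
print()
for v in (145,150): print(im[v,228:254].sum(1))
E
```

```text
[    0     0   292   300 29549] [109.1810552  111.02372331]
[  318     0   194   298 19147] [446.87465399 105.27785032]
[274  11  41  13 308] [293.50974026  17.0487013 ]
[126  80  34  40 654] [142.92813456 100.94954128]
[ 297  113  193  271 4454] [396.93197126 276.81679389]
[253 149  20  23 155] [262.25806452 158.12258065]
[208 193  77  19 259] [247.01158301 201.54054054]
[212 205  76  17 173] [248.86705202 213.16184971]
[244 254  13  22 205] [250.74634146 264.82439024]
[269 293  33  41 724] [284.72375691 316.0441989 ]
[352 297  27  34 469] [364.37100213 317.57782516]
[432 337  50  47 202] [449.38613861 364.23762376]
0.155 0.1677 bottom v 156.39 u 231.81 248.17
0.155 0.1697 bottom v 155.92 u 231.79 248.17
0.157 0.1677 bottom v 155.94 u 231.65 247.99
0.157 0.1697 bottom v 155.47 u 231.63 247.99
0.159 0.1677 bottom v 155.49 u 231.49 247.82
0.159 0.1697 bottom v 155.02 u 231.47 247.81
145 [27 33 45];146 [27 33 45];147 [27 33 44];148 [26 33 44];149 [26 33 44];150 [27 33 44];151 [27 33 45];152 [28 34 45];153 [31 38 49];154 [41 48 58];155 [55 63 70];156 [65 72 77];157 [66 73 77];158 [64 71 75];159 [62 69 73];160 [60 67 70];161 [59 65 69];
[439 435 421 371 272 164 109 100 102 102 106 106 105 105 106 105 105 107
 111 158 261 365 424 437 440 443]
[436 437 434 406 322 198 118 101 102 101 104 103 102 105 105 105 106 105
 115 163 267 366 420 437 437 413]
```

The side view has the drum's axis on the spindle column (u≈240). The y estimates agree within about 2 mm, well inside the 4 mm bore-to-tip lead-in. Lowering onto the tip while watching the force.

{"method": "step_arm", "body": {
  "series": [
    {"ax": 0,"ay": 0,"az": 0,"x": 0,"y": 0.002,"z": -0.01,"claw": 0},
    {"ax": 0,"ay": 0,"az": 0,"x": 0,"y": 0.002,"z": -0.02,"claw": 0},
    {"ax": 0,"ay": 0,"az": 0,"x": 0,"y": 0.002,"z": -0.028,"claw": 0},
    {"ax": 0,"ay": 0,"az": 0,"x": 0,"y": 0.002,"z": -0.032,"claw": 0},
    {"ax": 0,"ay": 0,"az": 0,"x": 0,"y": 0.002,"z": -0.036,"claw": 0},
    {"ax": 0,"ay": 0,"az": 0,"x": 0,"y": 0.002,"z": -0.036,"claw": 0}
  ]
}}

```text
time_s: 7.95
tool_pos: [0.5264, 0.1613, 0.2321]
tool_rot: [-180.0, 0.0, 87.0]
force: [0.3, -0.0, -3.6]
grip_width: 0.0304
```

{"method": "step_arm", "body": {
  "series": [
    {"ax": 0,"ay": 0,"az": 0,"x": 0,"y": 0,"z": -0.004,"claw": 0},
    {"ax": 0,"ay": 0,"az": 0,"x": 0,"y": 0,"z": -0.008,"claw": 0},
    {"ax": 0,"ay": 0,"az": 0,"x": 0,"y": 0,"z": -0.012,"claw": 0},
    {"ax": 0,"ay": 0,"az": 0,"x": 0,"y": 0,"z": -0.012,"claw": 0}
  ]
}}

```text
time_s: 8.35
tool_pos: [0.5262, 0.1612, 0.22]
tool_rot: [-179.9, 0.0, 87.0]
force: [-0.5, 0.3, -3.6]
grip_width: 0.0302
```

Run:
```python
from h import *
from cell import status
for i in range(4):
    im=vision.read_camera('side'); o=status.get_obs(); print(o['time_s'],o['tool_pos'].round(4),o['force'].round(2),o['wrist_torque'].round(2))
cv2.imwrite(f'pics/side5.png',im[:,:,::-1])
crop('pics/side5.png',190,90,100,120,5,'pics/s5.png')
```

```text
8.4 [0.5264 0.1613 0.2204] [ 0.58 -0.63 -4.07] [-0.08  0.03  0.  ]
8.45 [0.5266 0.1613 0.2207] [-0.98 -0.13 -3.6 ] [-0.06  0.1  -0.03]
8.5 [0.5267 0.1614 0.2208] [ 0.94  0.27 -3.28] [-0.12  0.05  0.02]
8.55 [0.5268 0.1614 0.2209] [ 0.17  0.68 -4.11] [-0.02  0.05  0.  ]
```

View pics/s5.png

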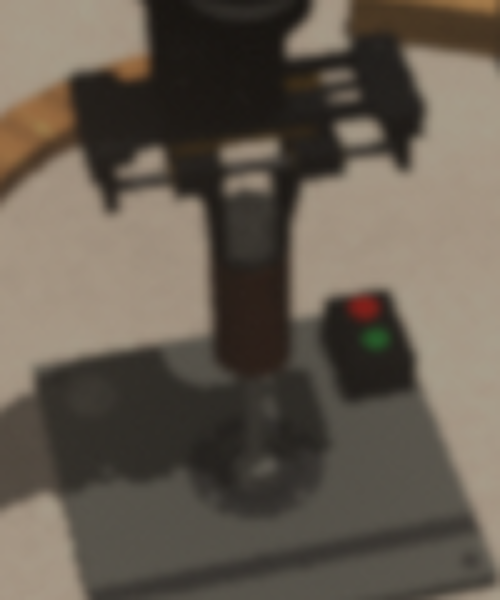

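Foot is about 16 mm below the tip with no side force, so the spindle is in the bore. Continuing down.

{"method": "step_arm", "body": {
  "series": [
    {"ax": 0,"ay": 0,"az": 0,"x": 0,"y": 0,"z": -0.01,"claw": 0},
    {"ax": 0,"ay": 0,"az": 0,"x": 0,"y": 0,"z": -0.02,"claw": 0},
    {"ax": 0,"ay": 0,"az": 0,"x": 0,"y": 0,"z": -0.03,"claw": 0},
    {"ax": 0,"ay": 0,"az": 0,"x": 0,"y": 0,"z": -0.04,"claw": 0},
    {"ax": 0,"ay": 0,"az": 0,"x": 0,"y": 0,"z": -0.05,"claw": 0},
    {"ax": 0,"ay": 0,"az": 0,"x": 0,"y": 0,"z": -0.05,"claw": 0}
  ]
}}

```text
time_s: 9.15
tool_pos: [0.5261, 0.1609, 0.1689]
tool_rot: [-179.9, 0.1, 87.0]
force: [0.1, 0.3, -3.1]
grip_width: 0.0302
```

{"method": "step_arm", "body": {
  "series": [
    {"ax": 0,"ay": 0,"az": 0,"x": 0,"y": 0,"z": -0.01,"claw": 0},
    {"ax": 0,"ay": 0,"az": 0,"x": 0,"y": 0,"z": -0.02,"claw": 0},
    {"ax": 0,"ay": 0,"az": 0,"x": 0,"y": 0,"z": -0.03,"claw": 0},
    {"ax": 0,"ay": 0,"az": 0,"x": 0,"y": 0,"z": -0.04,"claw": 0},
    {"ax": 0,"ay": 0,"az": 0,"x": 0,"y": 0,"z": -0.046,"claw": 0},
    {"ax": 0,"ay": 0,"az": 0,"x": 0,"y": 0,"z": -0.046,"claw": 0}
  ]
}}

```text
time_s: 9.75
tool_pos: [0.5262, 0.1611, 0.1236]
tool_rot: [-179.9, 0.1, 87.0]
force: [0.6, 0.5, -3.7]
grip_width: 0.0301
```

Run:
```python
from h import *
from cell import status
for i in range(4):
    im=vision.read_camera('side'); o=status.get_obs(); print(o['time_s'],o['tool_pos'].round(4),o['force'].round(2),o['wrist_torque'].round(2))
cv2.imwrite(f'pics/side6.png',im[:,:,::-1])
crop('pics/side6.png',190,110,100,110,5,'pics/s6.png')
```

```text
9.8 [0.5264 0.1613 0.1243] [-0.2   0.38 -3.57] [-0.1   0.14 -0.04]
9.85 [0.5267 0.1614 0.1248] [ 0.56  0.29 -4.53] [-0.09  0.1  -0.  ]
9.9 [0.5269 0.1615 0.1251] [ 0.23 -0.21 -3.17] [-0.02  0.02 -0.06]
9.95 [0.5269 0.1615 0.1252] [ 0.29  0.22 -2.85] [-0.09  0.04  0.03]
```

View pics/s6.png

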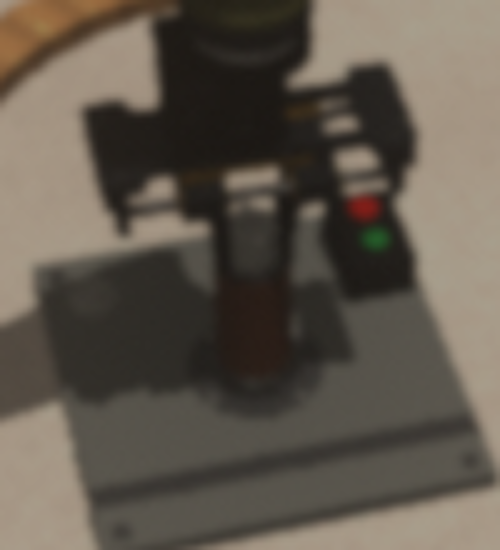

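The bobbin is on the spindle and upright, with its foot about 24 mm above the seat. Lowering to touch the driver.

{"method": "step_arm", "body": {
  "series": [
    {"ax": 0,"ay": 0,"az": 0,"x": 0,"y": 0,"z": -0.004,"claw": 0},
    {"ax": 0,"ay": 0,"az": 0,"x": 0,"y": 0,"z": -0.007,"claw": 0},
    {"ax": 0,"ay": 0,"az": 0,"x": 0,"y": 0,"z": -0.009,"claw": 0},
    {"ax": 0,"ay": 0,"az": 0,"x": 0,"y": 0,"z": -0.011,"claw": 0},
    {"ax": 0,"ay": 0,"az": 0,"x": 0,"y": 0,"z": -0.011,"claw": 0}
  ],
  "squeeze": 55
}}

```text
time_s: 10.45
tool_pos: [0.5268, 0.1615, 0.1143]
tool_rot: [180.0, -0.0, 87.0]
force: [-0.8, -0.1, 1.8]
grip_width: 0.0302
```

Contact at foot ≈ 13.6 mm above the seat, matching the unmeshed case. Pressing lightly and turning to find the mesh.

{"method": "step_arm", "body": {
  "series": [
    {"ax": 0,"ay": 0,"az": 0,"x": 0,"y": 0,"z": -0.002,"claw": 0},
    {"ax": 0,"ay": 0,"az": 4,"x": 0,"y": 0,"z": -0.003,"claw": 0},
    {"ax": 0,"ay": 0,"az": 8,"x": 0,"y": 0,"z": -0.003,"claw": 0},
    {"ax": 0,"ay": 0,"az": 12,"x": 0,"y": 0,"z": -0.003,"claw": 0},
    {"ax": 0,"ay": 0,"az": 16,"x": 0,"y": 0,"z": -0.003,"claw": 0}
  ]
}}

```text
time_s: 10.95
tool_pos: [0.527, 0.1615, 0.1123]
tool_rot: [179.9, -0.0, 103.1]
force: [-0.1, -0.3, -2.1]
grip_width: 0.03
```

{"method": "step_arm", "body": {
  "series": [
    {"ax": 0,"ay": 0,"az": 0,"x": 0,"y": 0,"z": -0.002,"claw": 0},
    {"ax": 0,"ay": 0,"az": 0,"x": 0,"y": 0,"z": -0.004,"claw": 0},
    {"ax": 0,"ay": 0,"az": 0,"x": 0,"y": 0,"z": -0.004,"claw": 0}
  ]
}}

```text
time_s: 11.25
tool_pos: [0.5278, 0.1614, 0.1105]
tool_rot: [179.9, -0.0, 103.0]
force: [-5.9, -3.0, 20.9]
grip_width: 0.0303
```

Run:
```python
from cell import status
o=status.get_obs(); print(o['tool_pos'],o['force'],o['wrist_torque'],o['tool_rot'],o['qpos'])
```

```text
[0.52780697 0.16140481 0.11050622] [-5.91062531 -3.03476792 20.92514266] [-0.90302182  2.04338816  0.424722  ] [ 1.79876086e+02 -4.18434305e-02  1.02954324e+02] [-40.79741519  12.09477964  23.58848305 106.45556458  -5.46391499
  62.4138551   -2.19716052]
```

At +16° it wedged on the tapers, about 9.8 mm above the seat with a +0.42 Nm reaction. Easing off and turning further.

{"method": "step_arm", "body": {
  "series": [
    {"ax": 0,"ay": 0,"az": 0,"x": -0.0005,"y": 0,"z": 0.003,"claw": 0},
    {"ax": 0,"ay": 0,"az": 4,"x": -0.0005,"y": 0,"z": 0.003,"claw": 0},
    {"ax": 0,"ay": 0,"az": 7,"x": -0.0005,"y": 0,"z": 0.001,"claw": 0},
    {"ax": 0,"ay": 0,"az": 7,"x": -0.0005,"y": 0,"z": -0.001,"claw": 0},
    {"ax": 0,"ay": 0,"az": 7,"x": -0.0005,"y": 0,"z": -0.002,"claw": 0}
  ]
}}

```text
time_s: 11.75
tool_pos: [0.5272, 0.1612, 0.106]
tool_rot: [179.9, 0.0, 109.9]
force: [-3.4, -1.8, 10.6]
grip_width: 0.0304
```

Run:
```python
from cell import status
o=status.get_obs(); print(o['tool_pos'],o['force'],o['wrist_torque'],o['tool_rot'])
```

```text
[0.52722092 0.16115599 0.10602231] [-3.4179114  -1.77451873 10.55290275] [-0.57296605  0.72733026  0.26977592] [1.79884452e+02 2.94855202e-02 1.09863156e+02]
```

Foot is now ≈ 5.3 mm above the seat, so it's meshed and touching the collar. I'll relieve the side load and torque, then press home.

{"method": "step_arm", "body": {
  "series": [
    {"ax": 0,"ay": 0,"az": 2,"x": -0.001,"y": -0.0005,"z": 0,"claw": 0},
    {"ax": 0,"ay": 0,"az": 2,"x": -0.001,"y": -0.0005,"z": -0.002,"claw": 0},
    {"ax": 0,"ay": 0,"az": 2,"x": -0.001,"y": -0.0005,"z": -0.004,"claw": 0},
    {"ax": 0,"ay": 0,"az": 2,"x": -0.001,"y": -0.0005,"z": -0.006,"claw": 0},
    {"ax": 0,"ay": 0,"az": 2,"x": -0.001,"y": -0.0005,"z": -0.006,"claw": 0}
  ],
  "squeeze": 60
}}

```text
time_s: 12.25
tool_pos: [0.527, 0.1609, 0.1009]
tool_rot: [179.8, 0.0, 111.8]
force: [-1.8, -1.5, 10.8]
grip_width: 0.0301
```

Run:
```python
from cell import status
o=status.get_obs(); print(o['tool_pos'],o['force'],o['wrist_torque'],o['tool_rot'])
```

```text
[0.5270376  0.16088418 0.1009149 ] [-1.81551707 -1.50876709 10.76975332] [-0.53623534  0.40591442  0.10371511] [1.79777290e+02 2.44815372e-02 1.11835576e+02]
```

The foot reads ≈ 0.2 mm above the seat, and 10.8 N fits a 14 N spring less the weight. Pressing slightly further to confirm the stop.

{"method": "step_arm", "body": {
  "series": [
    {"ax": 0,"ay": 0,"az": 0,"x": -0.0003,"y": -0.0003,"z": -0.001,"claw": 0},
    {"ax": 0,"ay": 0,"az": 0,"x": -0.0003,"y": -0.0003,"z": -0.002,"claw": 0},
    {"ax": 0,"ay": 0,"az": 0,"x": -0.0003,"y": -0.0003,"z": -0.002,"claw": 0},
    {"ax": 0,"ay": 0,"az": 0,"x": -0.0003,"y": -0.0003,"z": -0.002,"claw": 0}
  ]
}}

```text
time_s: 12.65
tool_pos: [0.5272, 0.1608, 0.1006]
tool_rot: [179.7, -0.0, 111.8]
force: [-3.0, -2.9, 19.6]
grip_width: 0.0299
```

Run:
```python
from h import *
from cell import status
for n in('side','top','side'):
    im=vision.read_camera(n); cv2.imwrite(f'pics/{n}7.png',im[:,:,::-1]); o=status.get_obs(); print(o['time_s'],o['tool_pos'],o['force'],o['wrist_torque'],o['tool_rot'],o['grip_width'])
crop('pics/side7.png',190,110,100,110,5,'pics/s7.png')
```

```text
12.7 [0.52723158 0.16081323 0.10060359] [-3.35306156 -2.89960738 21.30065129] [-0.69815371  1.19293987  0.17136125] [ 1.79708395e+02 -1.08815389e-02  1.11828225e+02] 0.02983165389435834
12.75 [0.52723166 0.16078345 0.10060566] [-2.9487256  -2.32319993 20.82020672] [-0.68698232  1.20066462  0.15648665] [ 1.79708941e+02 -1.12302858e-02  1.11824349e+02] 0.03022593732517947
12.8 [0.52725446 0.16080265 0.10060901] [-2.98027409 -3.20448631 20.05543252] [-0.74492358  1.20841248  0.13100508] [ 1.79707146e+02 -9.37815084e-03  1.11827314e+02] 0.03049668437459373
```

View pics/s7.png

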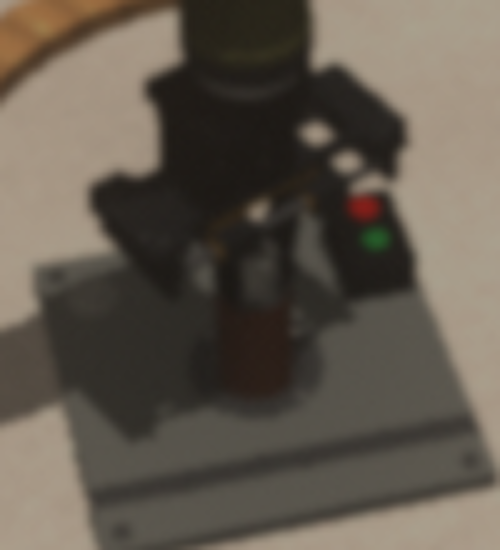

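View pics/top7.png

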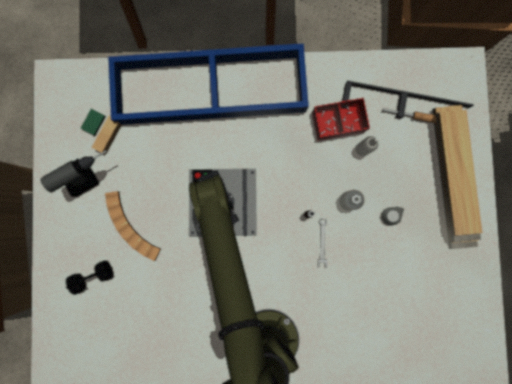

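The extra 2 mm of command moved it only 0.3 mm and the force rose to 20 N, so it's on the stop. The side view shows the drum upright in the throat, and the top view shows everything else in place. Handing in.

Run:
```python
from cell import status, workorder
print(workorder.sign_off()); o=status.get_obs(); print(o['time_s'],o['tool_pos'],o['force'],o['grip_width'])
```

```text
the job is handed in; nothing more can be done
None
the job is handed in; nothing more can be done
```

The 50 mm bobbin is on the spindle, meshed and pressed fully home. I handed the job in at about 12.8 s, with the arm still gripping and pressing.

**What I did:** I gripped the bobbin by two flats of its neck and lowered it over the spindle without any side force. It first stood on the driver lobes about 13.6 mm above the seat. At a 16° turn it wedged at about 9.8 mm, so I backed off and turned it another 7°. It then dropped through to the collar, and I pressed it down.

**Last checks:**
- **Seated:** The foot reads within about 0.5 mm of its seat. A final 2 mm of push moved it only 0.3 mm while the force rose from about 11 to 20 N, so it is on the hard stop.
- **Grip:** The squeeze is set to 60 N, the jaws read about 30 mm across the flats, and the readings held steady.
- **Alignment:** The tool is upright to within 0.3°. About 3 to 4 N of side load remains from the spindle.
- **Other items:** The final top picture shows the rest of the bench where it was. The nut could not be seen there because it is under the arm, but nothing was moved near it.

**Disagreements:** The two cameras differed by about 2–3 mm on the spindle position. I couldn't read the driver's angle from the pictures, so I found the mesh by feel. The seat height is worked out from the tool height and assumes the bobbin did not slip in the jaws. There was no reading of the collar itself, and handing in gave no verdict.

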